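Tuck the trim strip under the lapped plate and hold it down

TASK

Pull the drawer of the little cabinet out to its stop and take the blue trim strip out of it. Slide the strip's flat edge under the free front edge of the red lapped plate on the display board, square to it and at least 20 mm under along the strip's whole length, without lifting the red plate, and finish still holding the strip there, pressed firmly down flat on the board. Leave the drawer open, and do not disturb the candlestick, the bowl or the cup.

Things in the scene. Friction and masses are not known exactly. Their poses are not given: they have to be found in the camera images.
- cabinet: Dark wooden cabinet fixed to the counter, 235 deep (x) x 200 wide (y) x 96 mm high, one drawer in its front (-x) side. Origin: centre of its underside; z up. On the left or the right of the work area. The trim strip lies in the drawer, behind the drawer's front panel, its x axis along the cabinet's x within 0.1 rad.
- cabinet_drawer0 (a joint): Drawer travel along the cabinet's -x, m: 0 shut, 0.1616 at its stop; starts nearly shut; 1 N friction, stays put. Heights above the counter: inner floor 22 mm, side walls' top 74, front panel's top 83. Inside 146 mm wide; front panel plus wall 21 mm thick, outer face flush with the cabinet's front when shut. Fully out, 155 mm of the inside is uncovered.
- cabinet_drawer0_handle (a point): Grip point of the round brass knob in the middle of the drawer's front: on the knob's axis, 35 mm out from the drawer's face, 58 mm above the counter (38 mm below the cabinet's top). The knob's head is 28 mm across and 16 mm long (27 to 43 mm out from the face), on a stem 12 mm thick. Axes as the cabinet's.
- strip: Blue-painted aluminium strip, 0.1 to 0.2 kg: flat flange 4 mm thick, x from -10 to +70 mm, 120 mm long in y; upright rib 10 mm thick (x -5 to +5 mm) along its whole length, top 38 mm above the underside. Origin: underside, below the rib's middle; +x points to the flat edge to tuck in, z up. Starts flat on the drawer's floor. The rib can be pinched from above, jaws closing along x.
- strip_mid (a point): Point on the strip's underside, 30 mm along its x from its origin, in the middle of its length; 40 mm short of the leading edge that is to be tucked in. Axes as the strip's.
- board: White display board fixed to the counter, 280 deep (x) x 220 wide (y) x 20 mm thick. Origin: middle of its rear edge at the underside, the board reaching from there 280 mm along its -x, towards the robot; z up. It may be on the left or the right. The front 120 mm of its top is bare; the red plate covers the rear.
- lap_line (a point): Fixed point on the board's top surface (20 mm above the counter), straight below the middle of the front edge of the flat part of the red plate; axes as the board's: x points in under the plate, y along its edge. The flat edge of the strip is tucked towards +x past this line.
- lap (a joint): Hinge (at the rear) of the red sheet-metal plate, rad: 0 at rest, level; grows as its front edge lifts. 0.12 kg, no spring, falls back. Flat part 115 (x) x 190 (y) x 3 mm, its underside 8 mm above the board at rest: an open slot over 100 mm deep. Along its front a 10 mm lip turns up, tip about 15 mm above the board.
- candlestick: Bystander: brass candlestick, 110 mm high, foot 56 mm across, standing on the counter between cabinet and board, near the robot. Origin: centre of its foot.
- bowl: Bystander: blue bowl, 90 mm across, 45 mm high, standing on the counter between cabinet and board, farther off. Origin: centre of its underside.
- cup: Bystander: white cup, 64 mm across, 55 mm high, standing near the middle of the top of the cabinet. Origin: centre of its underside.

How it is judged:
On the way, in this order (a step that is already met when the one before it is completed fails the run):
1. the drawer is pulled out to its stop (value of joint cabinet_drawer0 above 0.1536 m), for 0.1 s.
2. the strip is out of the drawer, in the gripper (contact force between the fingers and strip above 1 N and contact force between strip and cabinet below 0.05 N and height (world z) of strip above 0.06 m), for 0.1 s.
3. the strip's edge is under the red plate (x of strip_mid in the frame of lap_line between -0.023 and 0.02 m and y of strip_mid in the frame of lap_line between -0.038 and 0.038 m and angle between the x axis of strip and the x axis of board, either way round below 0.08 rad and z of strip_mid in the frame of lap_line below 0.006 m and angle between strip's own z axis and vertical below 0.08 rad), for 0.2 s.
At the end, for the whole second after the job is handed in: The strip's leading edge is 17 to 60 mm past the red plate's edge line, within its width, square within 0.08 rad; strip within 2.5 mm of the board and level within 0.035 rad, touched by the fingers, pressed on the board with over 5 N; plate under 0.03 rad; drawer within 30 mm of its stop (x of strip_mid in the frame of lap_line between -0.023 and 0.02 m and y of strip_mid in the frame of lap_line between -0.038 and 0.038 m and angle between the x axis of strip and the x axis of board, either way round below 0.08 rad and z of each of strip_mid, strip in the frame of lap_line below 0.0025 m and angle between strip's own z axis and vertical below 0.035 rad and contact force between strip and board above 5 N and contact force between the fingers and strip above 2 N and value of joint lap below 0.03 rad and value of joint cabinet_drawer0 above 0.1316 m and linear speed of strip below 0.02 m/s); the arm keeps its last pose, push and grip.
It fails at once if the red plate was lifted (free edge raised more than about 8 mm) (value of joint lap above 0.07 rad).
It fails at once if the candlestick was pushed more than 25 mm or tipped (distance of candlestick from where it was at the start of the episode above 0.025 m or angle between candlestick's own z axis and vertical above 0.4 rad).
It fails at once if the bowl was pushed more than 25 mm or tipped (distance of bowl from where it was at the start of the episode above 0.025 m or angle between bowl's own z axis and vertical above 0.4 rad).
It fails at once if the cup was pushed more than 25 mm or tipped (distance of cup from where it was at the start of the episode above 0.025 m or angle between cup's own z axis and vertical above 0.4 rad).
It also fails if it takes over 64 s, if anything falls off the work surface, if the arm or the gripper's body presses on something with over 40 N, if the wrist force passes 120 N, or if a joint passes its speed limit or range.

ROBOT

A 6-joint arm with a two-finger parallel gripper is mounted at the origin on the work surface. World frame = base frame: x ahead of the robot, y to its left, z up, the work surface at z = 0. Lengths are in m, angles in rad, forces in N, time in s.
With the tool pointing down it reaches from about 0.375 to 0.9 m from the base axis. Payload 3.1 kg.
Tool frame: the origin (TCP) lies on the centre line of the jaws, within the pads' length; the fingertips stand 8 mm ahead of it and the grasp point (between the pads) lies 11 mm behind it; z points along the fingers, y is the line along which they close (so a half turn about z gives the same grasp; the last joint's range is limited). The gripper opens to 87 mm and grips with 3 to 60 N. Pads are 19 mm wide; open, the fingers measure 117 mm over their backs; the gripper's body (75 mm by 190 mm) begins 51 mm behind the grasp point.
Start: joints at [-1.433, 0.527, 1.433, -0, 1.181, -0.178], TCP at [0.195, -0.594, 0.231] pointing down, gripper open.
Joint ranges: [-3.08, 3.08], [-0.75, 2.2], [0.22, 2.44], [-1.43, 4.57], [0, 2.65], [-2.85, 2.85]. Speed limits (rad/s): [2.79, 2.79, 3.14, 3.14, 3.14, 3.14].

INTERFACE

Orientations are given as a unit quaternion [x, y, z, w].
In Python, from rig import robot gives the robot as it stands. The module is installed in compiled form; this text tells all that it offers.
- The arm moves only by the tool send_rows, never from a script. Its argument "increments" is one flat list of numbers, 7 for each row, row after row: the turn, a rotation vector about the world's x, y, z in rad, then the shift along the world's x, y, z in cm, then the opening, from 0 (shut) to 1 (fully open). A call has 1 to 20 rows; each row shifts and turns the commanded pose from where the row before left it; what a row does not reach is not made up. A row lasts 1/12 s, in which the tool goes at most 41.7 mm and 7.16 degrees, less where a joint would pass 70% of its speed; a pose out of reach is approached as far as the arm can. A call is refused whole if a number of a shift passes 4.17 or a number of a turn 0.125, either way. A call with a gripper value outside its range is refused whole. The fingers move at their own pace and stop on an object; "newtons" is the grip in N (left out, the last holds). Time passes only in rows, so rows that do not move let the fingers close. It gives the time, the measured TCP pose, the force, the opening and the grip force at its end, in the units of the state.
- robot.get_obs(): the state, without advancing time (a new reading comes with each control period).
- robot.camera(name): name is "scene" or "side" or "wrist"; returns a dict with "image" (420x560x3 uint8, red, green, blue), "range_z" (420x560 float32, m along the optical axis (not along the pixel's ray), 0 where there is no reading), "fx", "fy", "cx", "cy" (pixels), "R" (3x3) and "t" (3): a world point X has camera coordinates R X + t. Camera axes: x right, y down, z forward; pixel columns grow to the right and rows downward; lengths in m; the calibration is good to about 2 mm. A picture is of the moment at which its call begins.
- robot.hand_in(): hands the job in; it is judged then, once.
The state is a dict: "time": time; "q": joint angles; "joint_velocities": joint speeds; "joint_torque": joint torques, N m; "position": TCP position; "tool_rot": TCP orientation; "ft_force": force on the tool from outside, world axes, zero at the start; "moment": the same for the moment, N m; "grip_width": finger opening in m; "grip_force": force on a finger pad.
Only numpy, scipy, OpenCV 4.12 (cv2) and the standard library are available. Lean on these libraries where they do the work, as an engineer would, in place of code of your own. Each camera call takes 0.05 s, during which the arm holds its last target. There are 200 camera calls.

## Working session

There is one attempt and no reset: what is moved stays moved. The work goes in short steps, Python scripts to look and compute and a tool call to move; the robot and the scene stay as the last step left them, time stands still between calls to the robot, and variables do not carry over. Pictures are saved under pics/ and viewed, at most 10 in all, crops included, and the job is handed in when it is done.

Besides the shell and the picture viewer there is one more tool, called after "Request:" by a JSON object that holds its "name" and its "arguments". send_rows: Moves the arm, as the interface text tells. Its arguments: {"type":"object","properties":{"increments":{"type":"array"},"newtons":{"type":"number"}},"required":["increments"]}

```bash
mkdir -p pics
cat > h.py <<'E'
from rig import robot
import cv2, numpy as np
def snap(n):
    c=robot.camera(n); return c
def save(c,f): cv2.imwrite('pics/'+f,cv2.cvtColor(c['image'],cv2.COLOR_RGB2BGR))
def cloud(c):
    z=c['range_z']; v,u=np.indices(z.shape)
    P=np.stack([(u-c['cx'])/c['fx']*z,(v-c['cy'])/c['fy']*z,z],-1)
    return (P-c['t'])@np.asarray(c['R'])
E
python3 - <<'E'
from h import *
c=snap('scene');save(c,'scene.png');np.save('scene.npy',cloud(c))
d=snap('side');save(d,'side.png');np.save('side.npy',cloud(d))
print(robot.get_obs())
E
```

```text
{'time': 0.1, 'q': array([-1.43247368e+00,  5.28401327e-01,  1.43377676e+00, -1.07465593e-05,
        1.18141662e+00, -1.78506850e-01]), 'joint_velocities': array([ 9.34118874e-04, -2.64155031e-03, -1.40816969e-03, -3.30975643e-05,
        1.39291180e-03,  1.85066020e-05]), 'joint_torque': array([-8.24945491e-04, -4.40985489e+01, -1.77150786e+01,  6.33960497e-02,
        5.33821760e-02, -3.60972274e-05]), 'position': array([ 0.19465185, -0.59322927,  0.22965138]), 'tool_rot': array([ 9.87477785e-01,  1.57754943e-01,  1.51432726e-05, -1.00091992e-03]), 'ft_force': array([ 0.81744956, -0.60344595,  0.11151464]), 'moment': array([0.00049036, 0.03332142, 0.05523385]), 'grip_force': 0.0, 'grip_width': 0.08717302991864043}
```

View pics/scene.png

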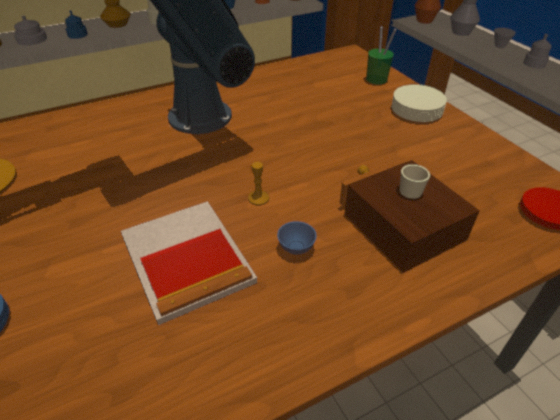

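View pics/side.png

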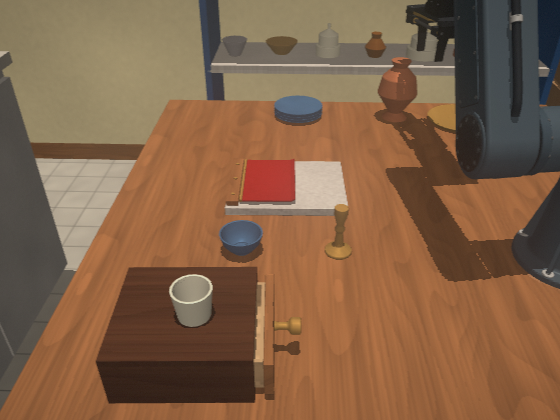

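The scene view has the cabinet at about (410,215) with its knob at (362,169) and the cup on top. The board with the red plate is at about (188,260), the candlestick at (258,185) and the bowl at (297,240). The side view shows the same layout, with the knob at (295,326). Next I'll fit poses from the point clouds.

Run:
```python
from h import *
def rect(P,name):
    P=P[:,:2].astype(np.float32)
    r=cv2.minAreaRect(P*1000); print(name,len(P),np.round(r[0]),np.round(r[1]),round(r[2],2), 'mean',P.mean(0).round(3))
    print(cv2.boxPoints(r).round(0).tolist())
S={n:(np.load(n+'.npy'),cv2.imread(f'pics/{n}.png').astype(int)) for n in('scene','side')}
for n,(C,I) in S.items():
    z=C[...,2];b,g,r=I[...,0],I[...,1],I[...,2]
    v=(C[...,0]>.3)&(C[...,0]<1.1)
    def med(m,k=1):
        m=cv2.erode(m.astype(np.uint8),np.ones((3,3)))>0 if k else m
        return m
    cab=v&(abs(z-.096)<.005)&(C[...,1]>.05); 
    n_,l,st,_=cv2.connectedComponentsWithStats(cab.astype(np.uint8)); k=1+st[1:,4].argmax()
    rect(C[l==k],n+' cabtop'); print('z',np.median(z[l==k]))
    red=v&(r>120)&(g<40)&(b<40)&(C[...,1]<.2)&(z<.06)
    n_,l,st,_=cv2.connectedComponentsWithStats(red.astype(np.uint8)); k=1+st[1:,4].argmax()
    rect(C[l==k],n+' red');print('z',np.median(z[l==k]))
    wh=v&(r>130)&(abs(r-b)<60)&(C[...,1]<.1)&(abs(z-.02)<.006)
    n_,l,st,_=cv2.connectedComponentsWithStats(wh.astype(np.uint8)); k=1+st[1:,4].argmax()
    rect(C[l==k],n+' white');print('z',np.median(z[l==k]))
    bo=v&(z>.015)&(z<.06)
    n_,l,st,cc=cv2.connectedComponentsWithStats(bo.astype(np.uint8))
    for k in range(1,n_):
        if st[k,4]>60: rect(C[l==k],n+' low'+str(st[k]))
    t=v&(z>.06)&(z<.2)
    n_,l,st,cc=cv2.connectedComponentsWithStats(t.astype(np.uint8))
    for k in range(1,n_):
        if st[k,4]>25: rect(C[l==k],n+' tall'+str(st[k]))
for n,p in(('scene',(362,169)),('side',(295,326))):
    print(n,S[n][0][p[1]-3:p[1]+4:3,p[0]-3:p[0]+4:3].round(3).tolist())
```

```text
scene cabtop 4591 [723. 263.] [223. 204.] 2.88 mean [0.741 0.251]
[[606.0, 359.0], [617.0, 155.0], [839.0, 167.0], [829.0, 370.0]]
z 0.09318032693907854
scene red 3487 [ 617. -241.] [120. 187.] 2.1 mean [ 0.619 -0.245]
[[553.0, -150.0], [560.0, -337.0], [680.0, -332.0], [673.0, -146.0]]
z 0.028297902768936817
scene white 3404 [ 577. -243.] [281. 220.] 1.57 mean [ 0.518 -0.255]
[[434.0, -137.0], [440.0, -357.0], [721.0, -349.0], [715.0, -129.0]]
z 0.017031980903126732
scene low[397  91  50  29 940] 940 [345. 657.] [ 90. 175.] 0.13 mean [0.346 0.64 ]
[[300.0, 745.0], [300.0, 570.0], [391.0, 570.0], [390.0, 745.0]]
scene low[254 180   9  17  98] 98 [470. -10.] [20. 13.] 72.15 mean [ 0.47 -0.01]
[[461.0, -18.0], [473.0, -22.0], [480.0, -2.0], [467.0, 2.0]]
scene low[ 521  187   39   41 1218] 1218 [833. 601.] [ 89. 145.] 38.67 mean [0.84  0.599]
[[753.0, 630.0], [843.0, 517.0], [913.0, 572.0], [822.0, 685.0]]
scene low[ 340  189  135   80 1834] 1834 [760. 204.] [316. 160.] 40.56 mean [0.768 0.204]
[[588.0, 162.0], [692.0, 40.0], [933.0, 246.0], [828.0, 367.0]]
scene low[ 121  202  136  11
[... 315 characters left out ...]
[ 563. -612.] [ 9. 68.] 80.69 mean [ 0.565 -0.612]
[[529.0, -611.0], [596.0, -622.0], [598.0, -613.0], [530.0, -602.0]]
scene tall[ 341  159  139   95 7271] 7271 [689. 262.] [292. 205.] 2.42 mean [0.735 0.245]
[[538.0, 358.0], [547.0, 153.0], [839.0, 165.0], [830.0, 371.0]]
scene tall[252 162  11  21 176] 176 [466.  -8.] [25. 29.] 63.99 mean [ 0.47 -0.01]
[[447.0, -13.0], [473.0, -26.0], [484.0, -3.0], [458.0, 10.0]]
side cabtop 12071 [721. 264.] [221. 205.] 2.18 mean [0.721 0.282]
[[606.0, 363.0], [614.0, 157.0], [835.0, 166.0], [827.0, 371.0]]
z 0.0967399246560953Traceback (most recent call last):
  File "<stdin>", line 17, in <module>
ValueError: attempt to get argmax of an empty sequence
```

Run:
```python
from h import *
C=np.load('side.npy');I=cv2.imread('pics/side.png').astype(int)
print('knob side',C[326,289:302:2].round(3).tolist())
print('panel side',C[345:372:8,268].round(3).tolist())
S=np.load('scene.npy');print('knob sc',S[166:173:2,358:367:2].round(3).reshape(-1,3).tolist())
z=C[...,2];x=C[...,0];y=C[...,1]
def rect(m,n):
    q,l,st,_=cv2.connectedComponentsWithStats(m.astype(np.uint8));k=1+st[1:,4].argmax()
    r=cv2.minAreaRect(C[l==k][:,:2].astype(np.float32)*1000);print(n,st[k],r,cv2.boxPoints(r).round().tolist(),np.median(z[l==k]))
v=(x>.3)&(x<1)
print(I[180,270],I[185,320])
rect(v&(I[...,2]>100)&(I[...,1]<60)&(y<0)&(z<.06)&(z>.02),'red')
rect(v&(y<0)&(abs(z-.02)<.006),'board')
rect(v&(y<-.05)&(z>.01)&(z<.06),'boardall')
rect(v&(y>.12)&(z>.03),'caball')
m=v&(abs(y)<.1)&(z>.01)&(x<.55);print('cand',C[m].mean(0),C[m].min(0),C[m].max(0))
m=v&(abs(y)<.1)&(z>.01)&(x>.55);print('bowl',C[m].min(0),C[m].max(0))
m=v&(y>.15)&(z>.105);print('cup',C[m].min(0),C[m].max(0))
```

```text
knob side [[0.558, 0.265, 0.066], [0.555, 0.266, 0.067], [0.552, 0.268, 0.07], [0.548, 0.266, 0.068], [0.545, 0.266, 0.069], [0.542, 0.266, 0.069], [0.539, 0.266, 0.068]]
panel side [[0.588, 0.321, 0.086], [0.587, 0.335, 0.085], [0.586, 0.349, 0.085], [0.586, 0.356, 0.075]]
knob sc [[0.467, 0.307, -0.004], [0.543, 0.25, 0.066], [0.549, 0.252, 0.07], [0.551, 0.256, 0.07], [0.551, 0.263, 0.067], [0.544, 0.244, 0.062], [0.546, 0.248, 0.063], [0.554, 0.248, 0.068], [0.558, 0.252, 0.069], [0.557, 0.259, 0.066], [0.546, 0.242, 0.058], [0.553, 0.244, 0.062], [0.561, 0.244, 0.067], [0.559, 0.252, 0.063], [0.56, 0.257, 0.062], [0.548, 0.242, 0.053], [0.555, 0.243, 0.058], [0.562, 0.243, 0.062], [0.559, 0.253, 0.057], [0.565, 0.254, 0.06]]
[ 52  61 181] [177 197 214]
red [243 160  34  42 954] ((641.480224609375, -237.88958740234375), (75.23800659179688, 197.18966674804688), 4.77290678024292) [[596.0, -143.0], [612.0, -339.0], [687.0, -333.0], [671.0, -137.0]] 0.03234161122275967
board [ 225  161  124   51 2977] ((573.9616088867188, -241.7410888671875), (279.3617248535156, 228.16355895996094), 1.1986254453659058) [[432.0, -131.0], [437.0, -359.0], [716.0, -353.0], [711.0, -125.0]] 0.02126551323425341
boardall [ 225  158  124   56 5954] ((574.2859497070312, -241.0237274169922), (279.6650085449219, 229.36000061035156), 1.3092690706253052) [[432.0, -130.0], [437.0, -359.0], [717.0, -352.0], [711.0, -123.0]] 0.023437693821486194
caball [   96   267   206   125 20219] ((677.6527709960938, 497.02691650390625), (292.8616027832031, 672.3296508789062), 1.843543291091919) [[520.0, 828.0], [542.0, 156.0], [835.0, 166.0], [813.0, 838.0]] 0.09626044492999107
cand [0.46244893 0.00053144 0.05747552] [ 0.43795946 -0.02879782  0.01000485] [0.48494587 0.01882171 0.11333828]
bowl [ 0.61787069 -0.05056296  0.01003258] [0.70490049 0.04134278 0.04907354]
cup [0.55225604 0.24332156 0.10506527] [0.73425731 0.82932973 0.67441025]
```

Request:
{"name": "send_rows", "arguments": {"increments": [0, 0, -0.034, 3.5, 2, 0, 1, 0, 0, -0.034, 3.5, 2, 0, 1, 0, 0, -0.034, 3.5, 2, 0, 1, 0, 0, -0.034, 3.5, 2, 0, 1, 0, 0, -0.034, 3.5, 2, 0, 1, 0, 0, -0.034, 3.5, 2, 0, 1, 0, 0, -0.034, 3.5, 2, 0, 1, 0, 0, -0.034, 3.5, 2, 0, 1, 0, 0, 0, 0.3, 4, 0, 1, 0, 0, 0, 0.3, 4, 0, 1, 0, 0, 0, 0.3, 4, 0, 1, 0, 0, 0, 0.3, 4, 0, 1, 0, 0, 0, 0.3, 4, 0, 1, 0, 0, 0, 0.3, 4, 0, 1, 0, 0, 0, 0.3, 4, 0, 1, 0, 0, 0, 0.3, 4, 0, 1, 0, 0, 0, 0.3, 4, 0, 1, 0, 0, 0, 0.3, 4, 0, 1, 0, 0, 0, 0.3, 4, 0, 1, 0, 0, 0, 0.3, 4, 0, 1], "newtons": 20}}

```text
time: 1.77
position: [0.5102, 0.0481, 0.2303]
tool_rot: [1.0, 0.022, -0.0, -0.0]
ft_force: [0.5, -0.5, -1.0]
grip_width: 0.0873
grip_force: 0.0
```

Request:
{"name": "send_rows", "arguments": {"increments": [0, 0, 0, 0, 4, 0, 1, 0, 0, 0, 0, 4, 0, 1, 0, 0, 0, 0, 4, 0, 1, 0, 0, 0, 0, 3, 0, 1, 0, 0, 0, 0, 2, 0, 1, 0, 0, 0, 0, 0, 0, 1, 0, 0, 0, 0, 0, 0, 1]}}

```text
time: 2.35
position: [0.5101, 0.2169, 0.2301]
tool_rot: [1.0, 0.024, -0.0, 0.0]
ft_force: [0.4, -0.0, 0.1]
grip_width: 0.0872
grip_force: 0.0
```

Run:
```python
from h import *
o=robot.get_obs();print(o['time'],o['position'],o['tool_rot'],o['ft_force'])
c=snap('wrist');save(c,'w1.png');np.save('w1.npy',cloud(c))
```

```text
2.35 [0.51012457 0.21689631 0.23009663] [ 9.99717170e-01  2.37746284e-02 -4.69761641e-04  3.54623862e-04] [ 0.38124373 -0.00345827  0.07954819]
```

View pics/w1.png

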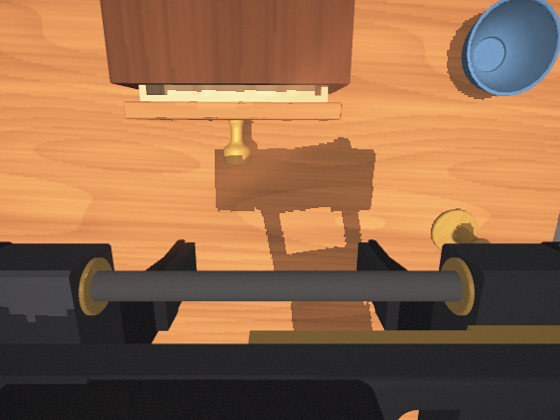

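The wrist view shows the knob head at about (237,152), the stem at (237,130), and the panel's front edge from (125,118) to (341,118). The panel edge is level in the picture, so the tool yaw matches the cabinet.

Run:
```python
from h import *
C=np.load('w1.npy')
for r,c in[(106,128),(106,338),(106,232),(118,128),(118,338),(76,115),(76,340),(130,237),(142,237),(147,225),(147,237),(147,249),(152,237),(158,237)]: print(r,c,C[r,c].round(4))
m=(C[...,2]>.045)&(C[...,2]<.08)&(C[...,0]<.573)&(C[...,1]>.2)&(C[...,1]<.3)&(C[...,0]>.5)
v,u=np.nonzero(m);print(u.min(),u.max(),v.min(),v.max(),C[m].min(0),C[m].max(0),np.median(C[m],0))
```

```text
106 128 [0.5886 0.3527 0.0819]
106 338 [0.5975 0.167  0.0825]
106 232 [0.593  0.2608 0.0817]
118 128 [0.5783 0.3535 0.0818]
118 338 [0.5873 0.166  0.0821]
76 115 [0.6115 0.3558 0.0956]
76 340 [0.6204 0.17   0.0954]
130 237 [0.572  0.258  0.0644]
142 237 [0.5607 0.258  0.0628]
147 225 [0.5552 0.2698 0.0614]
147 237 [0.5563 0.2573 0.0683]
147 249 [0.5561 0.2466 0.0585]
152 237 [0.5519 0.2569 0.0711]
158 237 [0.5461 0.2569 0.0704]
224 251 129 164 [0.53917393 0.24417849 0.05399933] [0.57298519 0.27108509 0.07244905] [0.55258167 0.25736689 0.06607059]
```

Request:
{"name": "send_rows", "arguments": {"increments": [0, 0, 0, 1.85, 2.05, 0, 1, 0, 0, 0, 1.9, 2.0, 0, 1, 0, 0, 0, 0, 0, -3, 1, 0, 0, 0, 0, 0, -3, 1, 0, 0, 0, 0, 0, -3, 1, 0, 0, 0, 0, 0, -3, 1, 0, 0, 0, 0, 0, -3, 1, 0, 0, 0, 0, 0, -2, 1, 0, 0, 0, 0, 0, -1.2, 1, 0, 0, 0, 0, 0, 0, 1, 0, 0, 0, 0, 0, 0, 0.2, 0, 0, 0, 0, 0, 0, 0.2, 0, 0, 0, 0, 0, 0, 0.2, 0, 0, 0, 0, 0, 0, 0.2, 0, 0, 0, 0, 0, 0, 0.2, 0, 0, 0, 0, 0, 0, 0.2], "newtons": 20}}

```text
time: 3.73
position: [0.5486, 0.2569, 0.0494]
tool_rot: [1.0, 0.023, 0.001, -0.0]
ft_force: [0.4, 0.1, 0.5]
grip_width: 0.0551
grip_force: 0.0
```

Request:
{"name": "send_rows", "arguments": {"increments": [0, 0, 0, 0, 0, 0, 0.2, 0, 0, 0, 0, 0, 0, 0.2, 0, 0, 0, 0, 0, 0, 0.2, 0, 0, 0, 0, 0, 0, 0.2, 0, 0, 0, 0, 0, 0, 0.2, 0, 0, 0, 0, 0, 0, 0.2, 0, 0, 0, 0, 0, 0, 0.2, 0, 0, 0, 0, 0, 0, 0.2]}}

```text
time: 4.4
position: [0.5482, 0.2575, 0.0485]
tool_rot: [1.0, 0.022, 0.0, -0.001]
ft_force: [-0.9, 5.2, -0.1]
grip_width: 0.027
grip_force: 20.0
```

Request:
{"name": "send_rows", "arguments": {"increments": [0, 0, 0, -1, -0.05, 0, 0.2, 0, 0, 0, -1, -0.05, 0, 0.2, 0, 0, 0, -1, -0.05, 0, 0.2, 0, 0, 0, -1, -0.05, 0, 0.2, 0, 0, 0, -1, -0.05, 0, 0.2, 0, 0, 0, -1, -0.05, 0, 0.2, 0, 0, 0, -1, -0.05, 0, 0.2, 0, 0, 0, -1, -0.05, 0, 0.2, 0, 0, 0, -1, -0.05, 0, 0.2, 0, 0, 0, -1, -0.05, 0, 0.2, 0, 0, 0, -1, -0.05, 0, 0.2]}}

```text
time: 5.32
position: [0.4396, 0.2527, 0.0486]
tool_rot: [1.0, 0.022, 0.002, -0.001]
ft_force: [2.0, 9.2, -5.3]
grip_width: 0.027
grip_force: 20.0
```

Request:
{"name": "send_rows", "arguments": {"increments": [0, 0, 0, -0.5, -0.02, 0, 0.2, 0, 0, 0, -0.5, -0.02, 0, 0.2, 0, 0, 0, -0.5, -0.02, 0, 0.2]}}

```text
time: 5.57
position: [0.4247, 0.252, 0.0485]
tool_rot: [1.0, 0.022, 0.002, -0.001]
ft_force: [1.8, 9.2, -4.0]
grip_width: 0.0271
grip_force: 20.0
```

Request:
{"name": "send_rows", "arguments": {"increments": [0, 0, 0, -0.4, -0.02, 0, 0.2, 0, 0, 0, -0.4, -0.02, 0, 0.2, 0, 0, 0, -0.2, -0.02, 0, 0.2]}}

```text
time: 5.82
position: [0.4144, 0.2516, 0.0486]
tool_rot: [1.0, 0.022, 0.002, -0.001]
ft_force: [0.4, 10.0, -4.5]
grip_width: 0.0269
grip_force: 20.0
```

Request:
{"name": "send_rows", "arguments": {"increments": [0, 0, 0, -0.4, -0.02, 0, 0.2, 0, 0, 0, -0.4, -0.02, 0, 0.2, 0, 0, 0, -0.2, -0.02, 0, 0.2]}}

```text
time: 6.07
position: [0.4047, 0.2511, 0.0485]
tool_rot: [1.0, 0.022, 0.002, -0.001]
ft_force: [0.4, 11.2, -4.7]
grip_width: 0.0271
grip_force: 20.0
```

Request:
{"name": "send_rows", "arguments": {"increments": [0, 0, 0, -0.3, -0.02, 0, 0.2, 0, 0, 0, -0.3, -0.02, 0, 0.2, 0, 0, 0, 0, 0, 0, 0.2]}}

```text
time: 6.32
position: [0.4005, 0.251, 0.0486]
tool_rot: [1.0, 0.022, 0.004, -0.002]
ft_force: [2.6, 9.7, -6.5]
grip_width: 0.0275
grip_force: 20.0
```

Request:
{"name": "send_rows", "arguments": {"increments": [0, 0, 0, -0.3, -0.01, 0, 0.2, 0, 0, 0, -0.3, -0.01, 0, 0.2, 0, 0, 0, 0, 0, 0, 0.2]}}

```text
time: 6.57
position: [0.4005, 0.2511, 0.0487]
tool_rot: [1.0, 0.023, 0.009, -0.002]
ft_force: [11.4, 4.7, -14.6]
grip_width: 0.027
grip_force: 20.0
```

Run:
```python
from h import *
o=robot.get_obs();print(o['time'],o['position'],o['tool_rot'],o['ft_force'])
c=snap('side');save(c,'s2.png');np.save('s2.npy',cloud(c))
```

```text
6.5667 [0.40047858 0.25107479 0.04869201] [ 0.99969476  0.02272604  0.00938949 -0.00239985] [ 11.41025849   4.68109904 -14.62769267]
```

View pics/s2.png

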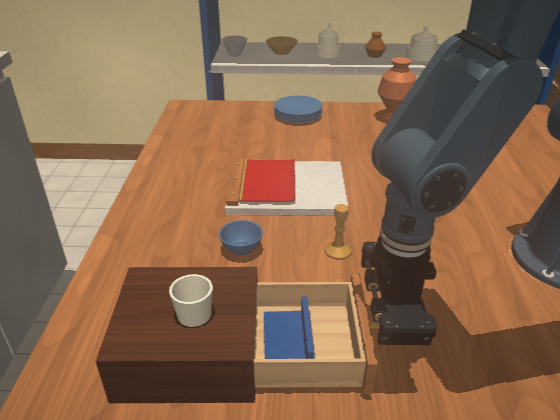

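The drawer is at its stop: x held at 0.4005 while the pull force rose. The strip's rib is at about (307,325) and its flange points towards the cabinet. I'll release the knob, lift, and turn.

Request:
{"name": "send_rows", "arguments": {"increments": [0, 0, 0, 0.8, 0, 0, 0.2, 0, 0, 0, 0, 0, 0, 0.6, 0, 0, 0, 0, 0, 0, 0.6, 0, 0, 0, 0, 0, 0, 0.6, 0, 0, 0, 0, 0, 0, 0.6, 0, 0, 0, 0, 0, 0, 0.6, 0, 0, 0, 0, 0, 3, 0.6, 0, 0, 0, 0, 0, 3, 0.6, 0, 0, 0, 0, 0, 3, 0.6, 0, 0, 0, 0, 0, 3, 0.6, 0, 0, 0, 0, 0, 3, 0.6, 0, 0, 0, 0, 0, 2, 0.6, 0, 0, 0, 0, 0, 0, 0.6]}}

```text
time: 7.7
position: [0.4015, 0.2493, 0.2226]
tool_rot: [1.0, 0.022, 0.004, -0.001]
ft_force: [0.2, -0.5, 0.3]
grip_width: 0.0525
grip_force: 0.0
```

Run:
```python
from h import *
o=robot.get_obs();print(o['time'],o['position'],o['tool_rot'],o['ft_force'])
c=snap('wrist');save(c,'w2.png');np.save('w2.npy',cloud(c))
C=cloud(c);I=c['image'].astype(int);z=C[...,2]
m=(I[...,2]>I[...,0]+25)&(C[...,1]>.15)&(C[...,0]<.62)
rib=m&(z>.05)&(z<.07);fl=m&(z>.02)&(z<.035)
for k,n in((rib,'rib'),(fl,'flange')):
    P=C[k];r=cv2.minAreaRect(P[:,:2].astype(np.float32)*1000);print(n,len(P),np.median(P[:,2]),r,cv2.boxPoints(r).round().tolist())
```

```text
7.7 [0.40150602 0.24934285 0.22263846] [ 0.99973685  0.02247143  0.00445914 -0.00117672] [ 0.20359107 -0.5265335   0.27362855]
rib 1579 0.05852273289084388 ((531.1051635742188, 252.75405883789062), (10.49848747253418, 118.55946350097656), 4.348843574523926) [[521.0, 311.0], [530.0, 193.0], [541.0, 194.0], [532.0, 312.0]]
flange 6965 0.024728910984674564 ((554.8644409179688, 254.5148468017578), (68.59939575195312, 119.8270034790039), 3.9436891078948975) [[517.0, 312.0], [525.0, 192.0], [593.0, 197.0], [585.0, 317.0]]
```

View pics/w2.png

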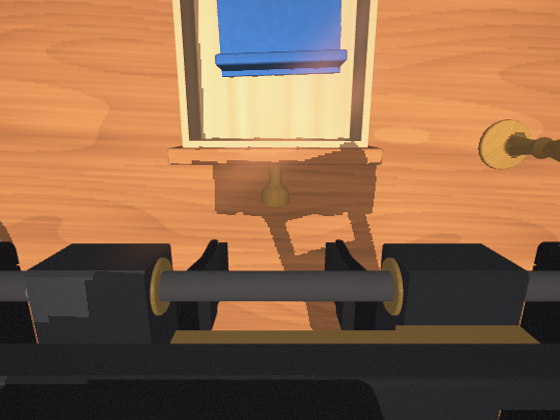

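The wrist view shows the rib at about (215-347, 50-75), square across the drawer. It measures at (0.531, 0.253) with a yaw of about 0.073. The knob is clear of the fingers. I'll turn 1.6 rad and move above the rib.

Request:
{"name": "send_rows", "arguments": {"increments": [-0.002, 0.009, 0, 0, 0, 0, 0.6, 0, 0, 0.123, 1, 0, 0, 0.6, 0, 0, 0.123, 1, 0, 0, 0.6, 0, 0, 0.123, 1, 0, 0, 0.6, 0, 0, 0.123, 1, 0, 0, 0.6, 0, 0, 0.123, 1, 0, 0, 0.6, 0, 0, 0.123, 1, 0, 0, 0.6, 0, 0, 0.123, 1, 0, 0, 0.6, 0, 0, 0.123, 1, 0, 0, 0.6, 0, 0, 0.123, 1, 0, 0, 0.6, 0, 0, 0.123, 1, 0, 0, 0.6, 0, 0, 0.123, 1, 0, 0, 0.6, 0, 0, 0.123, 1, 0, 0, 0.6, 0, 0, 0.123, 1, 0.35, 0, 0.6, 0, 0, 0, 0, 0, 0, 0.6, 0, 0, 0, 0, 0, 0, 0.6]}}

```text
time: 9.08
position: [0.5282, 0.2518, 0.2163]
tool_rot: [0.682, 0.731, -0.004, 0.003]
ft_force: [0.1, 0.3, -0.0]
grip_width: 0.0522
grip_force: 0.0
```

```bash
cat >> h.py <<'E'
from scipy.spatial.transform import Rotation as Ro
def turn(q,alpha):
    f=(alpha+np.pi/2)/2; return (Ro.from_quat([np.cos(f),np.sin(f),0,0])*Ro.from_quat(q).inv()).as_rotvec().round(4)
E
python3 - <<'E'
from h import *
o=robot.get_obs();print(o['time'],o['position'],turn(o['tool_rot'],.073),o['q'])
c=snap('wrist');C=cloud(c);I=c['image'].astype(int);z=C[...,2]
m=(I[...,2]>I[...,0]+25)&(C[...,1]>.15)&(C[...,0]<.62)
for k,n in((m&(z>.05)&(z<.07),'rib'),(m&(z>.02)&(z<.035),'flange')):
    P=C[k]
    if len(P): r=cv2.minAreaRect(P[:,:2].astype(np.float32)*1000);print(n,len(P),np.median(P[:,2]),r)
E
```

```text
9.0833 [0.52824124 0.25179209 0.21633352] [ 0.0102 -0.0022  0.0033] [ 0.25874806  0.49296563  1.54543308 -0.01033652  1.10793522  0.19371599]
rib 835 0.058599530402217694 ((532.1176147460938, 245.12249755859375), (9.998015403747559, 102.14750671386719), 4.436069011688232)
flange 6208 0.024771431378161537 ((561.23681640625, 254.02310180664062), (78.98562622070312, 120.60083770751953), 4.295327663421631)
```

Request:
{"name": "send_rows", "arguments": {"increments": [0.01, -0.002, 0.003, 0.33, 0.1, 0, 0.6, 0, 0, 0, 0, 0, -3, 0.6, 0, 0, 0, 0, 0, -3, 0.6, 0, 0, 0, 0, 0, -3, 0.6, 0, 0, 0, 0, 0, -3, 0.6, 0, 0, 0, 0, 0, -1.5, 0.6, 0, 0, 0, 0, 0, 0, 0.6]}}

```text
time: 9.72
position: [0.5291, 0.2523, 0.0797]
tool_rot: [0.68, 0.733, -0.002, -0.001]
ft_force: [-0.2, 0.1, -0.1]
grip_width: 0.0522
grip_force: 0.0
```

Run:
```python
from h import *
o=robot.get_obs();print(o['time'],o['position'],turn(o['tool_rot'],.073),o['ft_force'])
```

```text
9.7167 [0.52911448 0.25226719 0.0797371 ] [ 0.001  -0.0043 -0.0017] [-0.24042955  0.12625663 -0.13824936]
```

Request:
{"name": "send_rows", "arguments": {"increments": [0, 0.004, 0, 0.22, 0.05, 0, 0.6, 0, 0, 0, 0, 0, -1.5, 0.6, 0, 0, 0, 0, 0, -1.2, 0.6, 0, 0, 0, 0, 0, -0.7, 0.6, 0, 0, 0, 0, 0, 0, 0.6, 0, 0, 0, 0, 0, 0, 0, 0, 0, 0, 0, 0, 0, 0, 0, 0, 0, 0, 0, 0, 0, 0, 0, 0, 0, 0, 0, 0, 0, 0, 0, 0, 0, 0, 0, 0, 0, 0, 0, 0, 0, 0, 0, 0, 0, 0, 0, 0, 0, 0, 0, 0, 0, 0, 0, 0, 0, 0, 0, 0, 0, 0, 0, 0, 0, 0, 0, 0, 0, 0], "newtons": 45}}

```text
time: 10.97
position: [0.5345, 0.2537, 0.0496]
tool_rot: [0.68, 0.733, 0.0, -0.0]
ft_force: [-1.2, -0.7, 1.9]
grip_width: 0.0097
grip_force: 45.0
```

Run:
```python
from h import *
o=robot.get_obs();print(o['time'],o['position'],turn(o['tool_rot'],.073),o['ft_force'],o['grip_width'],o['grip_force'])
```

```text
10.9667 [0.53449127 0.25367212 0.04960733] [-0.0009 -0.0002 -0.003 ] [-1.19208439 -0.69618961  1.90703669] 0.009666557672205967 45.00041663646698
```

Request:
{"name": "send_rows", "arguments": {"increments": [0, 0, 0, 0, 0, 0.5, 0, 0, 0, 0, 0, 0, 1, 0, 0, 0, 0, 0, 0, 1.5, 0, 0, 0, 0, 0, 0, 2, 0, 0, 0, 0, 0, 0, 2, 0, 0, 0, 0, 0, 0, 2, 0, 0, 0, 0, 0, 0, 2, 0, 0, 0, 0, 0, 0, 2, 0, 0, 0, 0, 0, 0, 2, 0, 0, 0, 0, 0, 0, 1, 0, 0, 0, 0, 0, 0, 0, 0, 0, 0, 0, 0, 0, 0, 0]}}

```text
time: 11.97
position: [0.5347, 0.2537, 0.2099]
tool_rot: [0.68, 0.733, 0.001, -0.0]
ft_force: [-0.6, -0.4, -1.9]
grip_width: 0.0099
grip_force: 45.0
```

Run:
```python
from h import *
o=robot.get_obs();print(o['time'],o['position'],turn(o['tool_rot'],.025),o['ft_force'],o['grip_width'],o['grip_force'])
c=snap('side');save(c,'s3.png')
```

```text
11.9667 [0.53468095 0.25368761 0.20989108] [-0.0012  0.0012 -0.051 ] [-0.62639312 -0.44832626 -1.85282838] 0.009924485649429344 44.99946355819702
```

View pics/s3.png

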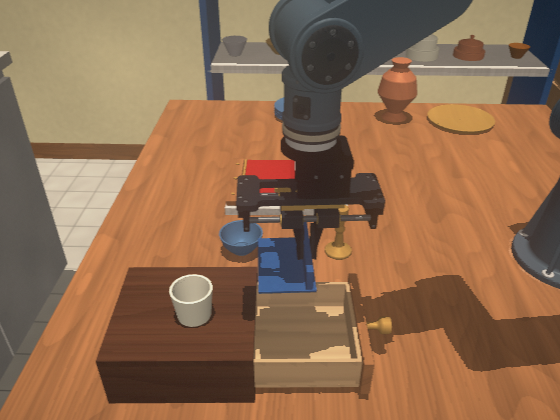

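The strip hangs level in the jaws at about (290,265), clear of the drawer, which stayed open. Next I'll carry it over to the board.

Request:
{"name": "send_rows", "arguments": {"increments": [0, 0, -0.0036, -0.6, -3.5, 0, 0, 0, 0, -0.0036, -0.6, -3.5, 0, 0, 0, 0, -0.0036, -0.6, -3.5, 0, 0, 0, 0, -0.0036, -0.6, -3.5, 0, 0, 0, 0, -0.0036, -0.6, -3.5, 0, 0, 0, 0, -0.0036, -0.6, -3.5, 0, 0, 0, 0, -0.0036, -0.6, -3.5, 0, 0, 0, 0, -0.0036, -0.6, -3.5, 0, 0, 0, 0, -0.0036, -0.6, -3.5, 0, 0, 0, 0, -0.0036, -0.6, -3.5, 0, 0, 0, 0, -0.0036, -0.6, -3.5, 0, 0, 0, 0, -0.0036, -0.6, -3.5, 0, 0, 0, 0, -0.0036, -0.6, -3.5, 0, 0, 0, 0, -0.0036, -0.6, -3.5, 0, 0, 0, 0, 0, 0, -0.5, 0, 0, 0, 0, 0, 0, 0, 0, 0, 0, 0, 0, 0, 0, 0, 0]}}

```text
time: 13.43
position: [0.4498, -0.2405, 0.2082]
tool_rot: [0.698, 0.716, 0.001, -0.002]
ft_force: [-0.4, 0.6, -2.4]
grip_width: 0.0097
grip_force: 45.0
```

Run:
```python
from h import *
o=robot.get_obs();print(o['time'],o['position'],turn(o['tool_rot'],.025),o['ft_force'],o['grip_width'],o['grip_force'])
c=snap('wrist');save(c,'w4.png');np.save('w4.npy',cloud(c))
c=snap('scene');np.save('s4.npy',cloud(c));save(c,'s4.png')
```

```text
13.4333 [ 0.44976096 -0.24046017  0.20820438] [-0.004  -0.0023  0.0007] [-0.38265559  0.64370521 -2.39218773] 0.00970576420853373 44.99955654144287
```

View pics/w4.png

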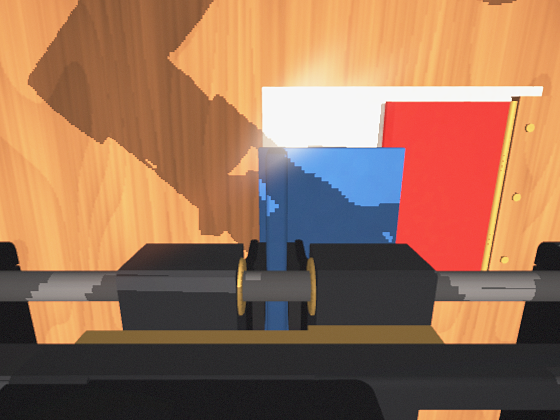

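The wrist view shows the flange's leading edge from (404,148) to (396,243). The lip is at about (382,105-145), and the board's side edge runs along row 90 from column 262 to 543. I'll measure these from the clouds.

Run:
```python
from h import *
C=np.load('w4.npy');I=cv2.imread('pics/w4.png').astype(int)
b,g,r=I[...,0],I[...,1],I[...,2];z=C[...,2]
row=np.arange(420)[:,None]+0*z
# leading edge of the strip: last blue pixel in rows
E=[]
for v in range(152,240,4):
    u=np.nonzero((b[v]>r[v]+30)&(z[v]>.12))[0]
    if len(u): E.append(C[v,u.max()-1])
E=np.array(E);print('lead',E[::5].round(4).tolist());p=np.polyfit(E[:,1],E[:,0],1);print('lead line x=',p, 'z',np.median(E[:,2]))
fl=(b>r+30)&(z>.12)&(row<240);P=C[fl]
tilt=P[(P[:,2]<.21)];tilt=tilt[tilt[:,0]>p[1]+p[0]*-.2-.05];A=np.c_[tilt[:,:2],np.ones(len(tilt))];print('flange plane',np.linalg.lstsq(A,tilt[:,2],rcond=None)[0],'y max',tilt[:,1].max())
# lip edge: first red in rows 102..145
L=[]
for v in range(106,146,3):
    u=np.nonzero((r[v]>150)&(g[v]<90)&(b[v]<90)&(z[v]<.06))[0]
    if len(u): L.append(C[v,u.min()+1]); 
print('redstart',np.array(L)[::3].round(4).tolist())
for v in(110,120,135): print(v,[(u,C[v,u].round(4).tolist()) for u in range(372,396,3)])
red=(r>150)&(g<90)&(b<90)&(z<.06);P=C[red];print('red',P.min(0),P.max(0),cv2.minAreaRect(P[:,:2].astype(np.float32)*1000))
# red rear edge/hinge gold line and board edge
T=[]
for u in range(270,540,10):
    v=np.nonzero(abs(z[:140,u]-.02)<.004)[0]
    if len(v): T.append(C[v.min()+1,u])
T=np.array(T);print('board +y edge fit y=',np.polyfit(T[:,0],T[:,1],1),T[0],T[-1])
S=np.load('s4.npy');J=cv2.imread('pics/s4.png').astype(int);zz=S[...,2]
m=(J[...,2]>120)&(J[...,1]<50)&(J[...,0]<50)&(S[...,0]>.5)&(S[...,1]<-.1)&(S[...,0]<.75)&(zz<.06)
r_=cv2.minAreaRect(S[m][:,:2].astype(np.float32)*1000);print('scene red',r_)
```

```text
lead [[0.5176, -0.1823, 0.1825], [0.5176, -0.1932, 0.1831], [0.5178, -0.2044, 0.1834], [0.5173, -0.2159, 0.1838], [0.5176, -0.2278, 0.1839]]
lead line x= [-0.0133551   0.51481704] z 0.1835579764887424
flange plane [-0.00356123  0.00335378  0.18588077] y max -0.17991309541816844
redstart [[0.5535, -0.1501, 0.0321], [0.5537, -0.1585, 0.0344], [0.5538, -0.1669, 0.0341], [0.5537, -0.1755, 0.0344], [0.5543, -0.1842, 0.0323]]
110 [(372, [0.5442, -0.1535, 0.0185]), (375, [0.5471, -0.1534, 0.0189]), (378, [0.5504, -0.1533, 0.0178]), (381, [0.5535, -0.1532, 0.0176]), (384, [0.556, -0.1532, 0.0194]), (387, [0.5542, -0.1539, 0.0345]), (390, [0.5574, -0.1537, 0.0334]), (393, [0.5612, -0.1535, 0.0309])]
120 [(372, [0.5453, -0.1632, 0.0181]), (375, [0.5481, -0.1631, 0.0187]), (378, [0.5512, -0.1631, 0.0187]), (381, [0.5548, -0.163, 0.0169]), (384, [0.5529, -0.1632, 0.0326]), (387, [0.5553, -0.1631, 0.0341]), (390, [0.5595, -0.163, 0.0304]), (393, [0.5625, -0.1629, 0.0301])]
135 [(372, [0.5469, -0.1781, 0.0178]), (375, [0.55, -0.178, 0.0175]), (378, [0.5528, -0.1779, 0.0186]), (381, [0.5563, -0.1779, 0.0173]), (384, [0.5545, -0.1774, 0.0325]), (387, [0.5567, -0.1773, 0.0347]), (390, [0.5608, -0.1773, 0.0314]), (393, [0.5644, -0.1773, 0.0295])]
red [ 0.55223852 -0.32276207  0.02693181] [ 0.67810239 -0.1432397   0.03628938] ((615.6611328125, -234.01763916015625), (122.14666748046875, 179.0323944091797), 1.6413201093673706)
board +y edge fit y= [ 0.04857995 -0.15975841] [ 0.4405577  -0.13405434  0.01773408] [ 0.69897193 -0.12779248  0.01803205]
scene red ((617.3824462890625, -241.67672729492188), (120.92224884033203, 186.1432342529297), 1.382409930229187)
```

Request:
{"name": "send_rows", "arguments": {"increments": [-0.004, -0.002, 0.005, 0, 0, -2, 0, 0, 0, 0, 0, 0, -3, 0, 0, 0, 0, 0, 0, -3, 0, 0, 0, 0, 0, 0, -3, 0, 0, 0, 0, 0, 0, -2, 0, 0, 0, 0, 0, 0, -1.5, 0, 0, 0, 0, 0, 0, 0, 0, 0, 0, 0, 0, 0, 0, 0]}}

```text
time: 14.2
position: [0.4506, -0.2395, 0.064]
tool_rot: [0.695, 0.719, -0.0, 0.001]
ft_force: [-0.1, 0.5, -1.5]
grip_width: 0.0098
grip_force: 45.0
```

Request:
{"name": "send_rows", "arguments": {"increments": [0, 0, 0, 0, 0, -0.2, 0, 0, 0, 0, 0, 0, -0.2, 0, 0, 0, 0, 0, 0, 0, 0]}}

```text
time: 14.45
position: [0.4513, -0.2414, 0.0614]
tool_rot: [0.696, 0.718, -0.0, 0.003]
ft_force: [0.8, -0.2, -1.8]
grip_width: 0.0094
grip_force: 45.0
```

Run:
```python
from h import *
o=robot.get_obs();print(o['time'],o['position'],turn(o['tool_rot'],.025),o['ft_force'],o['moment'],o['grip_width'],o['grip_force'])
```

```text
14.45 [ 0.45129281 -0.24138796  0.06137533] [ 0.0041  0.0037 -0.006 ] [ 0.80845312 -0.18432238 -1.82151289] [-0.02334945 -0.08065137 -0.01307272] 0.009389260225388465 44.999515414237976
```

Request:
{"name": "send_rows", "arguments": {"increments": [0.004, 0.004, -0.006, 0, 0, -0.4, 0, 0, 0, 0, 0, 0, -0.4, 0, 0, 0, 0, 0, 0, -0.2, 0, 0, 0, 0, 0, 0, 0, 0, 0, 0, 0, 0, 0, 0, 0]}}

```text
time: 14.87
position: [0.4505, -0.2412, 0.0503]
tool_rot: [0.698, 0.716, -0.0, -0.001]
ft_force: [0.7, 0.4, -2.6]
grip_width: 0.0099
grip_force: 45.0
```

Request:
{"name": "send_rows", "arguments": {"increments": [0, 0, 0, 0, 0, -0.1, 0, 0, 0, 0, 0, 0, -0.1, 0, 0, 0, 0, 0, 0, 0, 0]}}

```text
time: 15.12
position: [0.4506, -0.2412, 0.0484]
tool_rot: [0.698, 0.716, -0.0, -0.001]
ft_force: [-0.2, 0.2, -2.3]
grip_width: 0.0097
grip_force: 45.0
```

Request:
{"name": "send_rows", "arguments": {"increments": [0, 0, 0, 0, 0, -0.1, 0, 0, 0, 0, 0, 0, 0, 0]}}

```text
time: 15.28
position: [0.4508, -0.2413, 0.0476]
tool_rot: [0.698, 0.716, -0.0, -0.001]
ft_force: [-0.3, 0.3, -1.2]
grip_width: 0.0097
grip_force: 45.0
```

Request:
{"name": "send_rows", "arguments": {"increments": [0, 0, 0, 0, 0, -0.05, 0, 0, 0, 0, 0, 0, 0, 0]}}

```text
time: 15.45
position: [0.4508, -0.2413, 0.0476]
tool_rot: [0.698, 0.716, -0.0, -0.001]
ft_force: [-1.6, -0.5, 3.2]
grip_width: 0.0098
grip_force: 45.0
```

Run:
```python
from h import *
o=robot.get_obs();print(o['time'],o['position'],turn(o['tool_rot'],.025),o['ft_force'],o['moment'])
```

```text
15.45 [ 0.45082445 -0.24134552  0.04755887] [-0.0007 -0.0013  0.0004] [-1.5756593  -0.45704244  3.22704957] [0.09486245 0.02467236 0.03017701]
```

Request:
{"name": "send_rows", "arguments": {"increments": [0, 0, 0, 0.5, 0.01, 0, 0, 0, 0, 0, 0.5, 0.01, 0, 0, 0, 0, 0, 0.5, 0.01, 0, 0, 0, 0, 0, 0.5, 0.01, 0, 0, 0, 0, 0, 0.5, 0.01, 0, 0, 0, 0, 0, 0, 0, 0, 0]}}

```text
time: 15.95
position: [0.4763, -0.2408, 0.0476]
tool_rot: [0.698, 0.716, -0.0, -0.001]
ft_force: [-0.4, 0.3, 4.8]
grip_width: 0.0093
grip_force: 45.0
```

Run:
```python
from h import *
o=robot.get_obs();print(o['time'],o['position'],turn(o['tool_rot'],.025),o['ft_force'],o['moment'])
c=snap('side')
I=cv2.cvtColor(c['image'],cv2.COLOR_RGB2BGR)[120:240,200:380];cv2.imwrite('pics/s5.png',cv2.resize(I,None,fx=4.4,fy=4.4,interpolation=cv2.INTER_CUBIC))
```

```text
15.95 [ 0.47626888 -0.24083223  0.04756122] [-0.0007 -0.0012  0.0001] [-0.39771084  0.33704603  4.83146772] [ 0.14880441 -0.07554893  0.05778359]
```

View pics/s5.png

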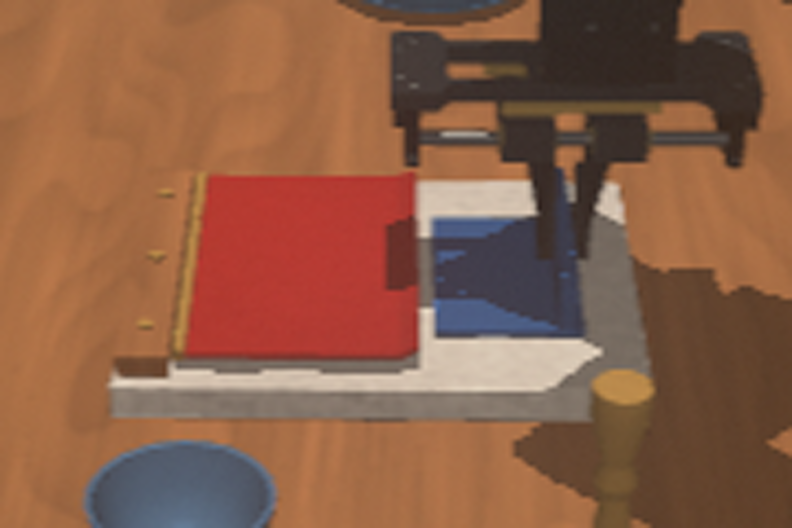

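The strip lies flat and square on the board. Its leading edge is at x≈435 in the crop, just short of the lip at x≈418. I'll keep sliding, checking the force.

Request:
{"name": "send_rows", "arguments": {"increments": [0, 0, 0, 0.4, 0.01, 0, 0, 0, 0, 0, 0.4, 0.01, 0, 0, 0, 0, 0, 0.4, 0.01, 0, 0, 0, 0, 0, 0.4, 0.01, 0, 0, 0, 0, 0, 0.4, 0.01, 0, 0, 0, 0, 0, 0, 0, 0, 0]}}

```text
time: 16.5
position: [0.4953, -0.2401, 0.0476]
tool_rot: [0.698, 0.716, -0.0, -0.001]
ft_force: [-1.8, 0.9, 5.9]
grip_width: 0.0095
grip_force: 45.0
```

Request:
{"name": "send_rows", "arguments": {"increments": [0, 0, 0, 0.5, 0.01, 0, 0, 0, 0, 0, 0.5, 0.01, 0, 0, 0, 0, 0, 0.5, 0.01, 0, 0, 0, 0, 0, 0.5, 0.01, 0, 0, 0, 0, 0, 0.5, 0.01, 0, 0, 0, 0, 0, 0, 0, 0, 0]}}

```text
time: 17.0
position: [0.5208, -0.2398, 0.0476]
tool_rot: [0.698, 0.716, -0.0, -0.001]
ft_force: [-1.4, 0.6, 6.2]
grip_width: 0.0094
grip_force: 45.0
```

Run:
```python
from h import *
o=robot.get_obs();print(o['time'],o['position'],turn(o['tool_rot'],.025),o['ft_force'],o['moment'])
c=snap('side')
I=cv2.cvtColor(c['image'],cv2.COLOR_RGB2BGR)[120:240,200:380];cv2.imwrite('pics/s6.png',cv2.resize(I,None,fx=4.4,fy=4.4,interpolation=cv2.INTER_CUBIC))
C=cloud(c);b=c['image'].astype(int)
m=(b[...,0]>110)&(b[...,1]<90)&(b[...,2]<90)&(C[...,1]<-.1)&(C[...,0]>.5)&(C[...,0]<.7)&(C[...,2]<.08)&(C[...,2]>.0)
P=C[m];print(len(P),np.linalg.lstsq(np.c_[P[:,:2],np.ones(len(P))],P[:,2],rcond=None)[0])
```

```text
17.0 [ 0.52076773 -0.23980467  0.04757885] [-0.0009 -0.0018  0.0001] [-1.3883044   0.62466745  6.23822387] [ 0.09267168  0.12684619 -0.02684901]
1822 [0.00894929 0.02932647 0.03302237]
```

View pics/s6.png

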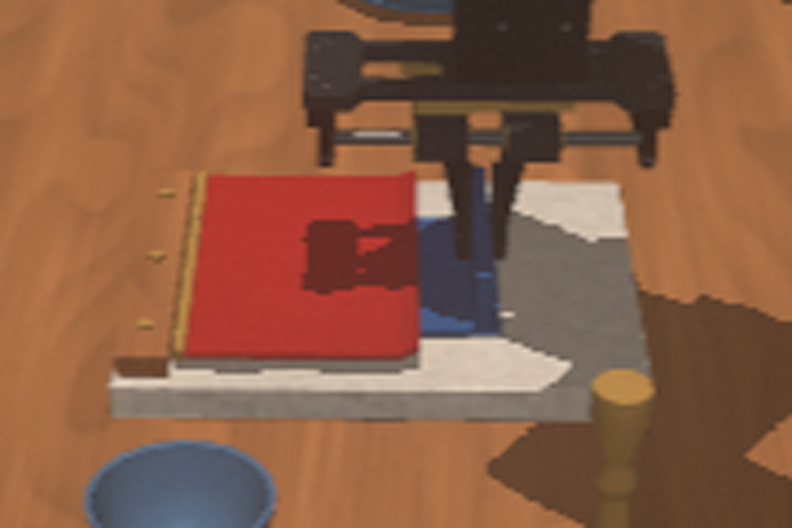

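The strip's edge is under the plate, which hasn't moved, and about 28-30 mm is tucked in. Now I'll press down.

Request:
{"name": "send_rows", "arguments": {"increments": [0, 0, 0, 0.2, 0, 0, 0, 0, 0, 0, 0, 0, -0.05, 0, 0, 0, 0, 0, 0, -0.05, 0, 0, 0, 0, 0, 0, -0.05, 0, 0, 0, 0, 0, 0, 0, 0, 0, 0, 0, 0, 0, 0, 0, 0, 0, 0, 0, 0, 0, 0]}}

```text
time: 17.63
position: [0.5217, -0.2397, 0.0475]
tool_rot: [0.698, 0.716, -0.001, -0.001]
ft_force: [-5.6, 0.3, 17.1]
grip_width: 0.0092
grip_force: 45.0
```

Request:
{"name": "send_rows", "arguments": {"increments": [0, 0, 0, 0, 0, 0, 0, 0, 0, 0, 0, 0, 0, 0, 0, 0, 0, 0, 0, 0, 0, 0, 0, 0, 0, 0, 0, 0, 0, 0, 0, 0, 0, 0, 0]}}

```text
time: 18.05
position: [0.5217, -0.2397, 0.0476]
tool_rot: [0.698, 0.716, -0.001, -0.001]
ft_force: [-5.8, 1.3, 16.9]
grip_width: 0.0094
grip_force: 45.0
```

Run:
```python
from h import *
o=robot.get_obs();print(o['time'],o['position'],turn(o['tool_rot'],.025),o['ft_force'],o['moment'],o['grip_width'],o['grip_force'])
```

```text
18.05 [ 0.5216851  -0.23970155  0.04755035] [-0.001 -0.003 -0.   ] [-5.79470578  1.33959072 16.92125678] [ 0.12604854  0.80972432 -0.01577395] 0.009438569895185713 45.017902851104736
```

```bash
python3 -c "
from rig import robot
print(robot.hand_in())"
```

```text
the job is handed in; nothing more can be done
None
```

The job is handed in, and no verdict came back: the drawer is open at its stop, and the strip is tucked about 30 mm under the red plate, still held and pressed flat at about 17 N, with no sign that the plate lifted or that the candlestick, bowl or cup was disturbed.

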